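# Close up the gluing corner

## Task

Close the gluing corner of the shoe bench for the night: take the spout sleeve off its hook and push it fully home over the dispenser's spout, and cover every pot on the bench with a lid of its own size taken from the rack, each lid seated level on its pot's rim. Set things down rather than dropping them, leave any lid that is not needed hanging where it is, and keep the heels, the last and the brush in their places.

Things in the scene. Friction and masses are not known exactly. Their poses are not given: they have to be found in the camera images.
- rack: fixed dark steel rack: level rail 600 mm long along its y, 225 mm above the bench, on two end posts, with five hooks at y = -240, -120, 0, 120, 240 mm pointing to its -x (towards the robot). Origin on the bench below the middle of the rail. To free an item: lift 22 to 30 mm (never over 35), then draw it along the rack's -x by its radius + 45 mm.
- hook_seat (a point): a point on the axis of the rack's first hook (y = -240 mm; the rest are alike) where items hang, 80 mm from the rail, 225 mm high. Each hook is an 8 mm round bar, level from the rail to 100 mm, its tip then rising by 16 mm and ending 111 mm from the rail. Items start within 6 mm of this distance.
- lid_large_a: first of two alike large ones: loose round aluminium lid: plate 100 mm across, 6 mm thick, with a plug 74 mm across reaching 10 mm below it (lowest 5 mm tapered). Origin: centre of the plate's underside; z up. Stirrup and grip tab on it: see lid_large_a_tab. Hangs level at the start, hook through the stirrup, its x along the rack's x; hook bar at about z = 49 mm. 0.12 to 0.21 kg.
- lid_large_b: second of two alike large ones: loose round aluminium lid: plate 100 mm across, 6 mm thick, with a plug 74 mm across reaching 10 mm below it (lowest 5 mm tapered). Origin: centre of the plate's underside; z up. Stirrup and grip tab on it: see lid_large_a_tab. Hangs level at the start, hook through the stirrup, its x along the rack's x; hook bar at about z = 49 mm. 0.12 to 0.21 kg.
- lid_small_a: first of two alike small ones: loose round aluminium lid: plate 80 mm across, 6 mm thick, with a plug 54 mm across reaching 10 mm below it (lowest 5 mm tapered). Origin: centre of the plate's underside; z up. Stirrup and grip tab on it: see lid_small_a_tab. Hangs level at the start, hook through the stirrup, its x along the rack's x; hook bar at about z = 49 mm. 0.12 to 0.21 kg.
- lid_small_b: second of two alike small ones: loose round aluminium lid: plate 80 mm across, 6 mm thick, with a plug 54 mm across reaching 10 mm below it (lowest 5 mm tapered). Origin: centre of the plate's underside; z up. Stirrup and grip tab on it: see lid_small_a_tab. Hangs level at the start, hook through the stirrup, its x along the rack's x; hook bar at about z = 49 mm. 0.12 to 0.21 kg.
- sleeve: loose rigid grey plastic spout sleeve: tube 44 mm outside, 34 mm inside, 60 mm long, open below, closed above by a 6 mm plate, then stirrup and grip tab (see sleeve_tab). Origin: centre of the lower open end; z up the tube. Hangs like the lids, its x along the rack's x, hook bar at about z = 108 mm. 0.09 to 0.16 kg.
- lid_large_a_tab (a point): middle of the lid_large_a's upright wooden grip tab, 81 mm above its origin on its z (lids a and b are alike); axes the same. Tab 14 mm thick along y (pinch from above), 26 mm along x, 46 mm high. It stands on the ridge of the stirrup, a loop of 8 mm steel wire in the y-z plane: legs at y = +-24 mm, ridge axis at z = 58 mm. Keep fingertips above z = 65 mm.
- lid_small_a_tab (a point): middle of the lid_small_a's upright wooden grip tab, 81 mm above its origin on its z (lids a and b are alike); axes the same. Tab 14 mm thick along y (pinch from above), 26 mm along x, 46 mm high. It stands on the ridge of the stirrup, a loop of 8 mm steel wire in the y-z plane: legs at y = +-24 mm, ridge axis at z = 58 mm. Keep fingertips above z = 65 mm.
- sleeve_tab (a point): middle of the sleeve's upright wooden grip tab, 141 mm above its origin on its z (lids a and b are alike); axes the same. Tab 14 mm thick along y (pinch from above), 26 mm along x, 46 mm high. It stands on the ridge of the stirrup, a loop of 8 mm steel wire in the y-z plane: legs at y = +-18 mm, ridge axis at z = 118 mm. Keep fingertips above z = 125 mm.
- pot_large_a: first large pot: loose grey open round pot, outside 92 mm, inside 82 mm across, 70 mm high, upright on the bench; origin at the centre of its underside, z up. 0.5 to 0.9 kg. In some starts it is absent.
- pot_large_a_rim (a point): centre of the mouth of pot_large_a, 70 mm above its underside; a seated lid's origin lies here (plate flat on the rim, plug inside with 4 mm play all round)
- pot_large_b: second large pot: loose grey open round pot, outside 92 mm, inside 82 mm across, 70 mm high, upright on the bench; origin at the centre of its underside, z up. 0.5 to 0.9 kg. In some starts it is absent.
- pot_large_b_rim (a point): centre of the mouth of pot_large_b, 70 mm above its underside; a seated lid's origin lies here (plate flat on the rim, plug inside with 4 mm play all round)
- pot_small_a: first small pot: loose grey open round pot, outside 72 mm, inside 62 mm across, 65 mm high, upright on the bench; origin at the centre of its underside, z up. 0.5 to 0.9 kg. In some starts it is absent.
- pot_small_a_rim (a point): centre of the mouth of pot_small_a, 65 mm above its underside; a seated lid's origin lies here (plate flat on the rim, plug inside with 4 mm play all round)
- pot_small_b: second small pot: loose grey open round pot, outside 72 mm, inside 62 mm across, 65 mm high, upright on the bench; origin at the centre of its underside, z up. 0.5 to 0.9 kg. In some starts it is absent.
- pot_small_b_rim (a point): centre of the mouth of pot_small_b, 65 mm above its underside; a seated lid's origin lies here (plate flat on the rim, plug inside with 4 mm play all round)
- dispenser: fixed white glue dispenser, a block 120 x 110 x 50 mm (x, y, z) with an upright round brass spout on the middle of its top; origin at the centre of its underside, z up
- spout_foot (a point): foot of the spout, at the middle of the dispenser's top, 50 mm above the bench. The spout is 28 mm across and 44 mm high, tapering to 14 mm over its top 12 mm. When the sleeve is fully home its lower end rests on the dispenser's top and its origin lies here.
- heel_a: loose black rubber heel block 60 x 55 x 22 mm under or near the rack; origin on its underside; a bystander, to be left in place
- heel_b: loose black rubber heel block like the other; origin on its underside; a bystander, to be left in place
- last: loose green plastic shoe last about 180 mm long, 90 mm high; origin on its underside; a bystander, to be left in place
- brush: loose brush lying on the bench; origin on its underside; a bystander, to be left in place

How it is judged:
By the outcome, as a careful person would: the job done as asked, in the order asked, and still so for the second after the job is handed in, with the robot touching nothing.
Of pot_large_a, pot_large_b, pot_small_a, pot_small_b only 3 to 4 are there at a start; the rules pass over those that are not, and their reading is None.
At some moment in a run one of pot_large_a, pot_large_b, pot_small_a, pot_small_b may be knocked a few centimetres aside while the robot is not near it.
It also fails if it takes over 210 s, if anything falls off the work surface, if the arm or the gripper's body presses on something with over 40 N, if the wrist force passes 120 N, or if a joint passes its speed limit or range.

## Robot

A 7-joint arm with a two-finger parallel gripper is mounted at the origin on the work surface. World frame = base frame: x ahead of the robot, y to its left, z up, the work surface at z = 0. Lengths are in m, angles in rad, forces in N, time in s.
With the tool pointing down it reaches from about 0.425 to 0.925 m from the base axis. Payload 6.8 kg.
Tool frame: the origin (TCP) lies at the very end of the fingers, on their centre line; the grasp point (between the pads) lies 19 mm behind it; z points along the fingers, y is the line along which they close (so a half turn about z gives the same grasp; the last joint's range is limited). The gripper opens to 85 mm and grips with 20 to 120 N. Pads are 22 mm wide; open, the fingers measure 114 mm over their backs; the gripper's body (76 mm by 85 mm) begins 54 mm behind the grasp point. The pads swing forward as they close: fully open they stand 13 mm farther back than shut.
Start: joints at [1.171, 0.477, 0.022, 1.555, -0.011, 1.109, -0.083], TCP at [0.194, -0.646, 0.231] pointing down, gripper open.
Joint ranges: [-2.96, 2.96], [-0.34, 2.1], [-1.41, 1.46], [0.24, 2.44], [-1.37, 4.51], [0.17, 1.92], [-2.96, 2.96]. Speed limits (rad/s): [2.39, 2.39, 3.14, 3.14, 3.14, 3.14, 3.14].

## Interface

Orientations are given as a rotation vector (axis times angle).
In Python, from bench import r gives the robot as it stands. The module is installed in compiled form; this text tells all that it offers.
- The arm moves only by the tool servo_tool, never from a script. Its argument "commands" is a list of rows, each a list of 7 numbers: the turn, a rotation vector about the world's x, y, z in degrees, then the shift along the world's x, y, z in mm, then the closure, from 0 (fully open) to 1 (shut). A call has 1 to 5 rows; each row is the pose to reach, as a shift and turn from the pose commanded when the call began; what a row does not reach only later rows make up. A row lasts 1/12 s, in which the tool goes at most 41.7 mm and 7.16 degrees, less where a joint would pass 70% of its speed; a pose out of reach is approached as far as the arm can. A call with a gripper value outside its range is refused whole. The fingers move at their own pace and stop on an object; "force" is the grip in N (left out, the last holds). Time passes only in rows, so rows that repeat a pose let the fingers close. It gives the time, the measured TCP pose, the force, the opening and the grip force at its end, in the units of the state.
- r.get_obs(): the state, without advancing time (a new reading comes with each control period).
- r.grab_frame(name): name is "scene" or "top"; returns (picture, depth): 420x560x3 uint8, blue, green, red; 420x560 float32, m along the optical axis (not along the pixel's ray), 0 where there is no reading.
- r.camera_info(name): a dict with "vertical_fov" (degrees; the focal length in pixels is half the picture's height over the tangent of half this angle, whatever the lens; pixels are square), "cx", "cy" (the principal point, pixels), "cam_to_world" (4x4, takes a point from camera to world coordinates). Camera axes: x right, y up, looking along -z (the intrinsics and any distortion apply to the point x, -y, -z); pixel columns grow to the right and rows downward; lengths in m; the calibration is good to about 2 mm. A picture is of the moment at which its call begins. camera_info takes no time and is no camera call.
- r.hand_in(): hands the job in; it is judged then, once.
The state is a dict: "clock": time; "joints": joint angles; "qvel": joint speeds; "tau": joint torques, N m; "tcp_pos": TCP position; "orientation": TCP orientation; "contact_force": force on the tool from outside, world axes, zero at the start; "moment": the same for the moment, N m; "grip_width": finger opening in m; "gripper_force": force on a finger pad.
Only numpy, scipy, OpenCV 4.12 (cv2) and the standard library are available. Lean on these libraries where they do the work, as an engineer would, in place of code of your own. Each camera call takes 0.05 s, during which the arm holds its last target. There are 200 camera calls.

## Working session

There is one attempt and no reset: what is moved stays moved. The work goes in short steps, Python scripts to look and compute and a tool call to move; the robot and the scene stay as the last step left them, time stands still between calls to the robot, and variables do not carry over. Pictures are saved under pics/ and viewed, at most 14 in all, crops included, and the job is handed in when it is done.

Besides the shell and the picture viewer there is one more tool, called after "Emit:" by a JSON object that holds its "method" and its "body", one argument or row to a line. servo_tool: Moves the arm, as the interface text tells. Its arguments: {"type":"object","properties":{"commands":{"type":"array"},"force":{"type":"number"}},"required":["commands"]}

```bash
mkdir -p pics; cat > h.py <<'E'
import numpy as np, cv2
from bench import r
def grab(n):
    im,d=r.grab_frame(n); return im,d,r.camera_info(n)
def pts(d,ci):
    f=d.shape[0]/2/np.tan(np.radians(ci["vertical_fov"])/2)
    v,u=np.mgrid[:d.shape[0],:d.shape[1]]
    P=np.stack([(u-ci["cx"])/f*d,-(v-ci["cy"])/f*d,-d,np.ones_like(d)],-1)
    W=P@np.array(ci["cam_to_world"]).T
    W[d==0]=np.nan
    return W[...,:3]
E
python3 - <<'E'
from h import *
for n in("scene","top"):
    im,d,ci=grab(n); print({k:np.round(v,3).tolist() if not isinstance(v,str) else v for k,v in ci.items()})
    cv2.imwrite(f"pics/{n}0.png",im); np.save(n+"0.npy",pts(d,ci))
print(r.get_obs())
E
```

```text
{'vertical_fov': 48.234, 'cx': 283.404, 'cy': 212.005, 'cam_to_world': [[0.359, -0.663, 0.657, 1.381], [0.933, 0.242, -0.265, -0.311], [0.016, 0.708, 0.706, 1.06], [0.0, 0.0, 0.0, 1.0]]}
{'vertical_fov': 53.919, 'cx': 282.83, 'cy': 214.764, 'cam_to_world': [[-0.004, 0.998, -0.061, 0.477], [-1.0, -0.004, 0.006, 0.032], [0.006, 0.061, 0.998, 1.482], [0.0, 0.0, 0.0, 1.0]]}
{'clock': 0.1, 'joints': array([ 1.17089649,  0.47772378,  0.02236037,  1.55633081, -0.01148133,
        1.10929107, -0.08308978]), 'qvel': array([-0.00219628, -0.00036065, -0.00013746, -0.00230244, -0.00026596,
       -0.00085867, -0.00053318]), 'tau': array([ 4.77766778e-03, -5.97757030e+01,  1.61354240e+00, -2.81953937e+01,
        1.27327902e-02,  4.99716887e-03, -1.04128017e-05]), 'tcp_pos': array([ 0.19400677, -0.64597569,  0.23042822]), 'orientation': array([-3.10664584e+00, -4.56539731e-01,  5.91039692e-04]), 'contact_force': array([-0.50361596,  0.44717439, -0.04995708]), 'moment': array([-0.00970254,  0.04795665,  0.00391088]), 'gripper_force': 0.0, 'grip_width': 0.08542475826126919}
```

View pictures.

View pics/scene0.png

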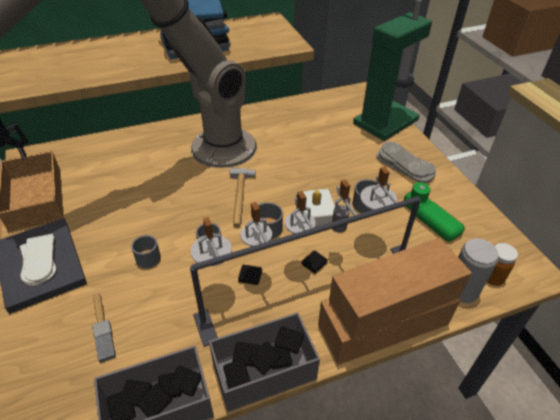

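View pics/top0.png

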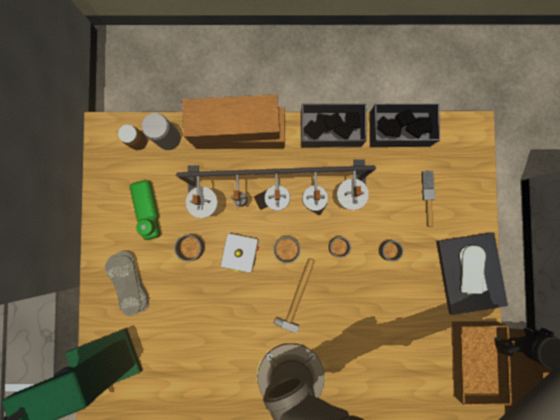

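```bash
python3 - <<'E'
from h import *
from scipy.optimize import least_squares
P=np.load("top0.npy"); im=cv2.imread("pics/top0.png")
def circ(q):
    s=least_squares(lambda p:np.hypot(q[:,0]-p[0],q[:,1]-p[1])-p[2],[*q.mean(0)[:2],.04],loss="soft_l1",f_scale=.002).x
    return np.round(s*1000,1)
for n,(u,v) in dict(pA=(190,247),pB=(287,249),pC=(339,246),pD=(391,250)).items():
    W=P[v-22:v+23,u-22:u+23].reshape(-1,3); z=W[:,2]
    q=W[(z>.056)&(z<.08)]; print(n,len(q),np.median(q[:,2]).round(4),circ(q), "max",np.nanpercentile(z,99).round(3))
u,v=239,253
W=P[v-25:v+26,u-25:u+26].reshape(-1,3);q=W[(W[:,2]>.04)&(W[:,2]<.056)]
print("disp",len(q),q.mean(0),[cv2.minAreaRect((q[:,:2]*1000).astype(np.float32))]);
q=W[W[:,2]>.08];print("spout",len(q),q.mean(0))
# rail
W=P[160:180,205:355].reshape(-1,3);q=W[(W[:,2]>.2)&(W[:,2]<.25)]
print("rail",q.mean(0),np.polyfit(q[:,1],q[:,0],1),q[:,1].min(),q[:,1].max(),np.median(q[:,2]))
for n,(u,v) in dict(h5=(201,200),h4=(240,195),h3=(277,197),h2=(315,196),h1=(352,193)).items():
    W=P[v-20:v+21,u-17:u+18].reshape(-1,3);z=W[:,2]
    q=W[z>.265];print(n,"tab",len(q),q.mean(0).round(4),np.ptp(q,axis=0).round(3))
    q=W[(z>.172)&(z<.192)];print("  plate",len(q),np.median(q[:,2]),circ(q) if len(q)>9 else "")
s=cv2.resize(im[160:270,170:410],None,fx=3.3,fy=3.3,interpolation=cv2.INTER_CUBIC);cv2.imwrite("pics/c1.png",s)
E
```

```text
pA 152 0.0683 [454.2 350.3  43.1] max 0.071
pB 129 0.0686 [446.   13.6  43.2] max 0.071
pC 98 0.064 [ 454.  -170.8   33.3] max 0.068
pD 103 0.0649 [ 440.8 -349.8   33.5] max 0.067
disp 1031 [0.43556769 0.17726588 0.04907166] [((433.6370849609375, 177.6637420654297), (111.59013366699219, 123.31403350830078), 78.48133087158203)]
spout 52 [0.43632797 0.17679308 0.08897018]
rail [0.68830944 0.02877043 0.23039821] [-0.02585025  0.68905316] -0.19424117993731457 0.2619834936991614 0.23042126127096307
h5 tab 55 [0.5992 0.283  0.2779] [0.027 0.015 0.014]
  plate 636 0.18096690784069092 [601.3 286.5  38.2]
h4 tab 54 [0.6117 0.1638 0.278 ] [0.025 0.014 0.02 ]
  plate 67 0.18160193530797253 [613.2 166.   18.3]
h3 tab 46 [0.6123 0.0448 0.2792] [0.027 0.012 0.014]
  plate 378 0.18119472619331234 [614.7  44.4  30.7]
h2 tab 45 [ 0.6115 -0.0751  0.2795] [0.024 0.012 0.011]
  plate 370 0.1815991885566659 [613.1 -76.7  30.8]
h1 tab 54 [ 0.6232 -0.1944  0.2773] [0.025 0.014 0.019]
  plate 622 0.1816472407366354 [ 624.6 -197.8   38.2]
```

View pics/c1.png

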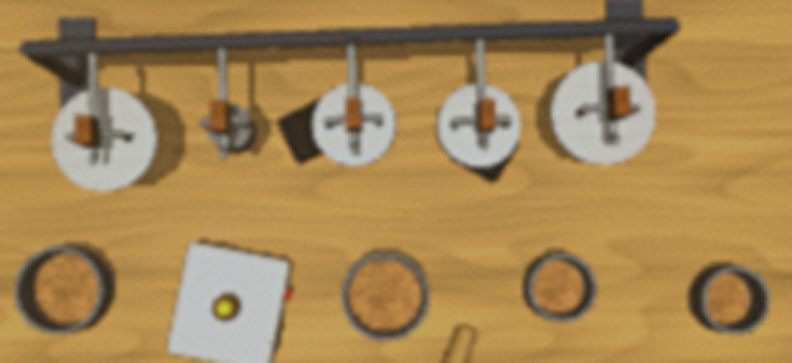

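Emit:
{"method": "servo_tool", "body": {
  "commands": [
    [0, 0, -5, 0, 0, 40, 0],
    [0, 0, -10, 0, 0, 80, 0],
    [0, 0, -15.2, 0, 0, 120, 0],
    [0, 0, -15.2, 30, 30, 120, 0],
    [0, 0, -15.2, 60, 60, 120, 0]
  ],
  "force": 60
}}

```text
clock: 0.52
tcp_pos: [0.2514, -0.5897, 0.3542]
orientation: [3.136, 0.031, 0.002]
contact_force: [1.7, 0.3, -0.0]
grip_width: 0.0854
gripper_force: 0.0
```

Emit:
{"method": "servo_tool", "body": {
  "commands": [
    [0, 0, 0, 17, 36, 0, 0],
    [0, 0, 0, 34, 72, 0, 0],
    [0, 0, 0, 51, 108, 0, 0],
    [0, 0, 0, 68, 144, 0, 0],
    [0, 0, 0, 85, 180, 0, 0]
  ]
}}

```text
clock: 0.93
tcp_pos: [0.3384, -0.4055, 0.351]
orientation: [-3.141, -0.042, 0.001]
contact_force: [1.1, -1.0, 0.2]
grip_width: 0.0855
gripper_force: 0.0
```

Emit:
{"method": "servo_tool", "body": {
  "commands": [
    [0, 0, 0, 17, 36, 0, 0],
    [0, 0, 0, 34, 72, 0, 0],
    [0, 0, 0, 51, 108, 0, 0],
    [0, 0, 0, 68, 144, 0, 0],
    [0, 0, 0, 85, 180, 0, 0]
  ]
}}

```text
clock: 1.35
tcp_pos: [0.4232, -0.2256, 0.3512]
orientation: [3.141, 0.041, -0.0]
contact_force: [0.7, -0.6, -0.5]
grip_width: 0.0853
gripper_force: 0.0
```

Emit:
{"method": "servo_tool", "body": {
  "commands": [
    [0, 0, 0, 17, 36, 0, 0],
    [0, 0, 0, 34, 72, 0, 0],
    [0, 0, 0, 51, 108, 0, 0],
    [0, 0, 0, 68, 144, 0, 0],
    [0, 0, 0, 85, 180, 0, 0]
  ]
}}

```text
clock: 1.77
tcp_pos: [0.5083, -0.0457, 0.3512]
orientation: [3.141, 0.041, -0.0]
contact_force: [0.7, -0.0, -0.5]
grip_width: 0.0854
gripper_force: 0.0
```

Emit:
{"method": "servo_tool", "body": {
  "commands": [
    [0, 0, 0, 17, 36, 0, 0],
    [0, 0, 0, 34, 72, 0, 0],
    [0, 0, 0, 51, 108, 0, 0],
    [0, 0, 0, 68, 144, 0, 0],
    [0, 0, 0, 85, 180, 0, 0]
  ]
}}

```text
clock: 2.18
tcp_pos: [0.5935, 0.134, 0.3509]
orientation: [3.141, 0.041, -0.001]
contact_force: [0.2, -0.8, -0.3]
grip_width: 0.0854
gripper_force: 0.0
```

Emit:
{"method": "servo_tool", "body": {
  "commands": [
    [0, 0, 0, 10, 15, -15, 0.3],
    [0, 0, 0, 18, 30, -20, 0.3],
    [0, 0, 0, 18, 30, -20, 0.3],
    [0, 0, 0, 18, 30, -20, 0.3]
  ]
}}

```text
clock: 2.52
tcp_pos: [0.6106, 0.1629, 0.3302]
orientation: [3.141, 0.044, -0.003]
contact_force: [-0.2, -1.5, 0.3]
grip_width: 0.0597
gripper_force: 0.0
```

Emit:
{"method": "servo_tool", "body": {
  "commands": [
    [0, 0, 0, 0, 1, -35, 0.3],
    [0, 0, 0, 1, 1, -65, 0.3],
    [0, 0, 0, 1, 1, -84, 0.3],
    [0, 0, 0, 1, 1, -84, 0.3],
    [0, 0, 0, 1, 1, -84, 0.5]
  ]
}}

```text
clock: 2.93
tcp_pos: [0.6118, 0.1618, 0.2475]
orientation: [3.14, 0.039, -0.002]
contact_force: [0.6, -0.5, -0.1]
grip_width: 0.049
gripper_force: 0.0
```

Emit:
{"method": "servo_tool", "body": {
  "commands": [
    [0, 0, 0, 0, 0, 0, 0.7],
    [0, 0, 0, 0, 0, 0, 0.9],
    [0, 0, 0, 0, 0, 0, 1],
    [0, 0, 0, 0, 0, 0, 1],
    [0, 0, 0, 0, 0, 0, 1]
  ]
}}

```text
clock: 3.35
tcp_pos: [0.6131, 0.1644, 0.2494]
orientation: [-3.14, -0.042, -0.005]
contact_force: [0.0, 0.9, 7.0]
grip_width: 0.0133
gripper_force: 60.1
```

Emit:
{"method": "servo_tool", "body": {
  "commands": [
    [0, 0, 0, 0, 0, 8, 1],
    [0, 0, 0, 0, 0, 18, 1],
    [0, 0, 0, 0, 0, 26, 1],
    [0, 0, 0, 0, 0, 26, 1],
    [0, 0, 0, 0, 0, 26, 1]
  ]
}}

```text
clock: 3.77
tcp_pos: [0.6124, 0.1634, 0.2741]
orientation: [-3.141, -0.041, -0.002]
contact_force: [0.0, -0.0, -1.2]
grip_width: 0.0134
gripper_force: 59.2
```

Emit:
{"method": "servo_tool", "body": {
  "commands": [
    [0, 0, 0, -20, -0.5, 0, 1],
    [0, 0, 0, -45, -1.2, 0, 1],
    [0, 0, 0, -70, -1.8, 0, 1],
    [0, 0, 0, -95, -2.5, 0, 1],
    [0, 0, 0, -100, -2.6, 0, 1]
  ]
}}

```text
clock: 4.18
tcp_pos: [0.5082, 0.1609, 0.2728]
orientation: [3.14, 0.045, -0.004]
contact_force: [-0.5, -0.3, -1.2]
grip_width: 0.013
gripper_force: 59.2
```

Emit:
{"method": "servo_tool", "body": {
  "commands": [
    [0, 0, 0, -25, 4, 0, 1],
    [0, 0, 0, -55, 10, 0, 1],
    [0, 0, 0, -76, 16, 0, 1],
    [0, 0, 0, -76, 16, 0, 1],
    [0, 0, 0, -76, 16, 0, 1]
  ]
}}

```text
clock: 4.6
tcp_pos: [0.4357, 0.177, 0.2734]
orientation: [3.141, 0.044, 0.001]
contact_force: [1.3, -0.4, -0.3]
grip_width: 0.0133
gripper_force: 59.2
```

```bash
python3 - <<'E'
from h import *
for n in("scene","top"):
    im,d,ci=grab(n); P=pts(d,ci); np.save(n+"1.npy",P); cv2.imwrite(f"pics/{n}1.png",im)
    f=210/np.tan(np.radians(ci["vertical_fov"])/2);M=np.linalg.inv(ci["cam_to_world"])@[.436,.177,.12,1];u=int(ci["cx"]-f*M[0]/M[2]);v=int(ci["cy"]+f*M[1]/M[2])
    print(n,u,v); cv2.imwrite(f"pics/{n}1c.png",cv2.resize(im[v-45:v+46,u-55:u+56],None,fx=5,fy=5,interpolation=cv2.INTER_CUBIC))
    # colours: spout brass
print(r.get_obs()["tcp_pos"],r.get_obs()["contact_force"])
E
python3 -c "
import cv2,numpy as np
a=cv2.imread('pics/scene1c.png');b=cv2.imread('pics/top1c.png')
cv2.imwrite('pics/m1.png',cv2.resize(np.hstack([a,b]),None,fx=.72,fy=.72))"
```

```text
scene 317 185
top 236 252
[0.43706412 0.17644906 0.27334604] [ 0.44696113  0.11667287 -1.29783983]
```

View pics/m1.png

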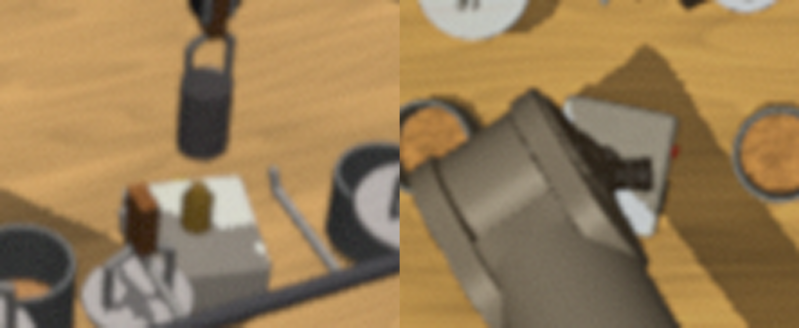

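```bash
cat >> h.py <<'E'
from scipy.optimize import least_squares
def fitr(q,rad,c0):
    s=least_squares(lambda p:np.hypot(q[:,0]-p[0],q[:,1]-p[1])-rad,c0,loss="soft_l1",f_scale=.001)
    return (s.x*1000).round(1),len(q),np.std(s.fun).round(4)
E
python3 - <<'E'
from h import *
P=np.load("scene1.npy").reshape(-1,3)
near=np.hypot(P[:,0]-.436,P[:,1]-.177)<.03
z=P[:,2]
for a,b,rr,n in((.145,.165,.022,"low"),(.165,.195,.022,"sleeve hi"),(.145,.195,.022,"all"),(.055,.08,.014,"spout")):
    q=P[near&(z>a)&(z<b)]; print(n,fitr(q,rr,[.436,.177]))
q=P[near&(z>.13)];print(np.percentile(q[:,2],[0,1,2,5]))
Q=np.load("top0.npy").reshape(-1,3);nq=np.hypot(Q[:,0]-.436,Q[:,1]-.177)<.03
for a in(.06,.08,.09): print(a,Q[nq&(Q[:,2]>a)].mean(0))
S=np.load("scene0.npy").reshape(-1,3)
for n,c,R,zz in(("pA",(.454,.350),.046,.07),("pB",(.446,.0136),.046,.07),("pC",(.454,-.171),.036,.065),("pD",(.441,-.35),.036,.065)):
    k=(np.hypot(S[:,0]-c[0],S[:,1]-c[1])<R+.03)&(S[:,2]>zz-.006)&(S[:,2]<zz+.006)
    print(n,fitr(S[k],R-.0025,c))
E
```

```text
low (array([434.7, 178.1]), 73, np.float64(0.0016))
sleeve hi (array([434.6, 178. ]), 111, np.float64(0.0019))
all (array([434.7, 178.1]), 184, np.float64(0.0018))
spout (array([435.6, 178.9]), 53, np.float64(0.0021))
[0.13916953 0.14345211 0.14807278 0.16014206]
0.06 [0.43615785 0.17647138 0.08734748]
0.08 [0.43632797 0.17679308 0.08897018]
0.09 [0.43562835 0.17802058 0.09331241]
pA (array([457.2, 350.4]), 70, np.float64(0.0021))
pB (array([447.9,  13. ]), 103, np.float64(0.0023))
pC (array([ 456. , -170.7]), 71, np.float64(0.0019))
pD (array([ 441.9, -350. ]), 145, np.float64(0.002))
```

Emit:
{"method": "servo_tool", "body": {
  "commands": [
    [0, 0, 0, 1, 1, -15, 1],
    [0, 0, 0, 1, 1, -30, 1],
    [0, 0, 0, 1, 1, -42, 1],
    [0, 0, 0, 1, 1, -52, 1],
    [0, 0, 0, 1, 1, -60, 1]
  ]
}}

```text
clock: 5.12
tcp_pos: [0.4377, 0.1774, 0.2122]
orientation: [-3.141, -0.04, 0.002]
contact_force: [-0.4, 0.3, -1.3]
grip_width: 0.0131
gripper_force: 59.2
```

Emit:
{"method": "servo_tool", "body": {
  "commands": [
    [0, 0, 0, 0, 0, -6, 1],
    [0, 0, 0, 0, 0, -12, 1],
    [0, 0, 0, 0, 0, -18, 1],
    [0, 0, 0, 0, 0, -23, 1],
    [0, 0, 0, 0, 0, -26, 1]
  ]
}}

```text
clock: 5.53
tcp_pos: [0.4371, 0.1778, 0.1868]
orientation: [3.141, 0.042, -0.0]
contact_force: [0.1, -0.5, -1.1]
grip_width: 0.013
gripper_force: 59.2
```

Nearly home (about 4 mm to go), no contact; press slowly.

Emit:
{"method": "servo_tool", "body": {
  "commands": [
    [0, 0, 0, 0, 0, -2, 1],
    [0, 0, 0, 0, 0, -4, 1],
    [0, 0, 0, 0, 0, -6, 1],
    [0, 0, 0, 0, 0, -7, 1],
    [0, 0, 0, 0, 0, -7, 1]
  ]
}}

```text
clock: 5.95
tcp_pos: [0.4382, 0.1789, 0.183]
orientation: [-3.141, -0.042, -0.005]
contact_force: [-5.4, -1.5, 21.2]
grip_width: 0.0131
gripper_force: 62.7
```

Emit:
{"method": "servo_tool", "body": {
  "commands": [
    [0, 0, 0, 0, 0, 2, 1],
    [0, 0, 0, 0, 0, 2.5, 1],
    [0, 0, 0, 0, 0, 2.5, 0.6],
    [0, 0, 0, 0, 0, 2.5, 0.45],
    [0, 0, 0, 0, 0, 2.5, 0.45]
  ]
}}

```text
clock: 6.37
tcp_pos: [0.4371, 0.1777, 0.1826]
orientation: [3.141, 0.041, -0.0]
contact_force: [-0.6, -0.1, 0.2]
grip_width: 0.0469
gripper_force: 0.0
```

Emit:
{"method": "servo_tool", "body": {
  "commands": [
    [0, 0, 0, 0, 0, 15, 0.4],
    [0, 0, 0, 0, 0, 40, 0.4],
    [0, 0, 0, 0, 0, 70, 0.4],
    [0, 0, 0, 0, 0, 105, 0.4],
    [0, 0, 0, 0, 0, 145, 0.4]
  ]
}}

```text
clock: 6.78
tcp_pos: [0.4361, 0.1774, 0.3281]
orientation: [3.141, 0.042, -0.004]
contact_force: [0.8, 0.4, -0.1]
grip_width: 0.051
gripper_force: 0.0
```

Emit:
{"method": "servo_tool", "body": {
  "commands": [
    [0, 0, 0, 33, 20, 0, 0.35],
    [0, 0, 0, 66, 42, 0, 0.35],
    [0, 0, 0, 100, 63, 0, 0.35],
    [0, 0, 0, 133, 85, 0, 0.35],
    [0, 0, 0, 162, 105, 0, 0.35]
  ]
}}

```text
clock: 7.2
tcp_pos: [0.6011, 0.2835, 0.3271]
orientation: [3.141, 0.04, -0.0]
contact_force: [0.3, 0.5, 0.2]
grip_width: 0.0551
gripper_force: 0.0
```

Emit:
{"method": "servo_tool", "body": {
  "commands": [
    [0, 0, 0, 0, 0, 0, 0.35],
    [0, 0, 0, 0, 0, -20, 0.35],
    [0, 0, 0, 0, 0, -40, 0.35],
    [0, 0, 0, 0, 0, -40, 0.35],
    [0, 0, 0, 0, 0, -40, 0.35]
  ]
}}

```text
clock: 7.62
tcp_pos: [0.5985, 0.2822, 0.2867]
orientation: [3.14, 0.042, -0.004]
contact_force: [0.3, 1.1, -0.3]
grip_width: 0.0553
gripper_force: 0.0
```

```bash
python3 - <<'E'
from h import *
im,d,ci=grab("scene"); P=pts(d,ci); cv2.imwrite("pics/s2.png",im); print(r.get_obs()["tcp_pos"])
cv2.imwrite("pics/s2c.png",cv2.resize(im[140:290,180:430],None,fx=3,fy=3,interpolation=cv2.INTER_CUBIC))
P=P.reshape(-1,3);k=np.hypot(P[:,0]-.436,P[:,1]-.177)<.03;z=P[:,2]
print("sleeve",fitr(P[k&(z>.06)&(z<.105)],.022,[.436,.177]), "plate/tab top",np.percentile(z[k],[99,99.9,100]))
# plate of sleeve
q=z[k&(z>.1)&(z<.13)];print(np.histogram(q,bins=10))
E
```

```text
[0.59906226 0.28272626 0.28818662]
sleeve (array([436.3, 178.9]), 150, np.float64(0.002)) plate/tab top [0.21358211 0.21689849 0.2181065 ]
(array([12,  7, 12, 15, 38, 46, 16,  4,  5,  6]), array([0.10003233, 0.10294868, 0.10586503, 0.10878138, 0.11169773,
       0.11461408, 0.11753043, 0.12044678, 0.12336313, 0.12627948,
       0.12919583]))
```

View pics/s2c.png

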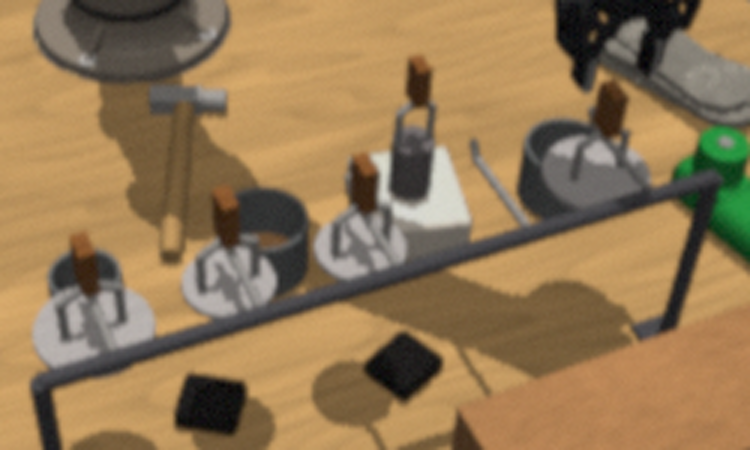

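Emit:
{"method": "servo_tool", "body": {
  "commands": [
    [0, 0, 0, 0, 0, -20, 0.35],
    [0, 0, 0, 0, 0, -41, 0.35],
    [0, 0, 0, 0, 0, -41, 0.5],
    [0, 0, 0, 0, 0, -41, 0.7],
    [0, 0, 0, 0, 0, -41, 0.9]
  ]
}}

```text
clock: 8.08
tcp_pos: [0.5998, 0.2833, 0.2489]
orientation: [-3.14, -0.041, -0.004]
contact_force: [-0.8, 0.4, -0.1]
grip_width: 0.0197
gripper_force: 0.0
```

Emit:
{"method": "servo_tool", "body": {
  "commands": [
    [0, 0, 0, 0, 0, 0, 1],
    [0, 0, 0, 0, 0, 0, 1],
    [0, 0, 0, 0, 0, 0, 1],
    [0, 0, 0, 0, 0, 0, 1]
  ]
}}

```text
clock: 8.42
tcp_pos: [0.6, 0.284, 0.249]
orientation: [-3.139, -0.042, -0.005]
contact_force: [-0.2, 0.6, 6.9]
grip_width: 0.0127
gripper_force: 61.2
```

Emit:
{"method": "servo_tool", "body": {
  "commands": [
    [0, 0, 0, 0, 0, 8, 1],
    [0, 0, 0, 0, 0, 18, 1],
    [0, 0, 0, 0, 0, 27, 1],
    [0, 0, 0, 0, 0, 27, 1],
    [0, 0, 0, 0, 0, 27, 1]
  ]
}}

```text
clock: 8.83
tcp_pos: [0.5994, 0.2829, 0.2746]
orientation: [-3.141, -0.041, -0.002]
contact_force: [0.3, -0.6, -2.0]
grip_width: 0.013
gripper_force: 60.3
```

Emit:
{"method": "servo_tool", "body": {
  "commands": [
    [0, 0, 0, -20, -0.5, 0, 1],
    [0, 0, 0, -45, -1.2, 0, 1],
    [0, 0, 0, -70, -1.8, 0, 1],
    [0, 0, 0, -95, -2.5, 0, 1],
    [0, 0, 0, -105, -2.7, 0, 1]
  ]
}}

```text
clock: 9.25
tcp_pos: [0.4904, 0.2803, 0.2733]
orientation: [3.14, 0.046, -0.004]
contact_force: [-0.1, 0.5, -2.2]
grip_width: 0.0129
gripper_force: 60.1
```

Emit:
{"method": "servo_tool", "body": {
  "commands": [
    [0, 0, 0, -15, 20, 0, 1],
    [0, 0, 0, -27, 45, 0, 1],
    [0, 0, 0, -39, 70, 0, 1],
    [0, 0, 0, -39, 70, 0, 1],
    [0, 0, 0, -39, 70, 0, 1]
  ]
}}

```text
clock: 9.67
tcp_pos: [0.454, 0.3518, 0.2737]
orientation: [-3.141, -0.048, 0.001]
contact_force: [1.3, -1.3, -2.0]
grip_width: 0.0132
gripper_force: 60.2
```

```bash
cat >> h.py <<'E'
def look(pots,lid=None,R=None):
    """refit pot rims (top+scene), held lid plate edge from scene; pots: {name:(x,y,Rout,h)}"""
    cl={}
    for n in("top","scene"):
        im,d,ci=grab(n);cl[n]=(im,pts(d,ci).reshape(-1,3))
        for k,(x,y,Ro,h) in pots.items():
            S=cl[n][1];m=(np.hypot(S[:,0]-x,S[:,1]-y)<Ro+.012)&(abs(S[:,2]-h)<.006)
            if m.sum()>20: print(n,k,fitr(S[m],Ro-.0025,[x,y]))
            else: print(n,k,"few",m.sum())
    if lid is not None:
        S=cl["scene"][1];p=r.get_obs()["tcp_pos"];z0=p[2]-.073
        m=(np.hypot(S[:,0]-p[0],S[:,1]-p[1])<R+.015)&(abs(S[:,2]-z0-.004)<.006)
        q=S[m];hull=cv2.convexHull((q[:,:2]*1000).astype(np.float32))[:,0]/1000
        print("tcp",p.round(4),"lid",fitr(hull,R,p[:2]),cv2.minEnclosingCircle((q[:,:2]*1000).astype(np.float32)),len(q),q[:,2].mean())
    return cl
POTS=dict(pA=(.4555,.3503,.046,.07),pB=(.447,.0133,.046,.07),pC=(.455,-.1707,.036,.065),pD=(.4415,-.35,.036,.065))
E
python3 - <<'E'
from h import *
c=look(POTS,1,.05)
im=c["scene"][0]; cv2.imwrite("pics/s3c.png",cv2.resize(im[140:290,180:430],None,fx=3,fy=3,interpolation=cv2.INTER_CUBIC))
E
```

```text
top pA (array([454.1, 350.9]), 62, np.float64(0.0015))
top pB (array([445.8,  13.6]), 113, np.float64(0.0015))
top pC (array([ 453.9, -170.5]), 89, np.float64(0.0016))
top pD (array([ 441. , -350.1]), 89, np.float64(0.0014))
scene pA (array([456.2, 350.7]), 124, np.float64(0.0025))
scene pB (array([447.8,  13.5]), 108, np.float64(0.0023))
scene pC (array([ 455.9, -170.7]), 70, np.float64(0.0019))
scene pD (array([ 442.4, -350.1]), 149, np.float64(0.0023))
tcp [0.4557 0.3493 0.2734] lid (array([456.8, 349.5]), 21, np.float64(0.0013)) ((456.7782287597656, 348.5275573730469), 52.92892074584961) 543 0.20481578817184995
```

View pics/s3c.png

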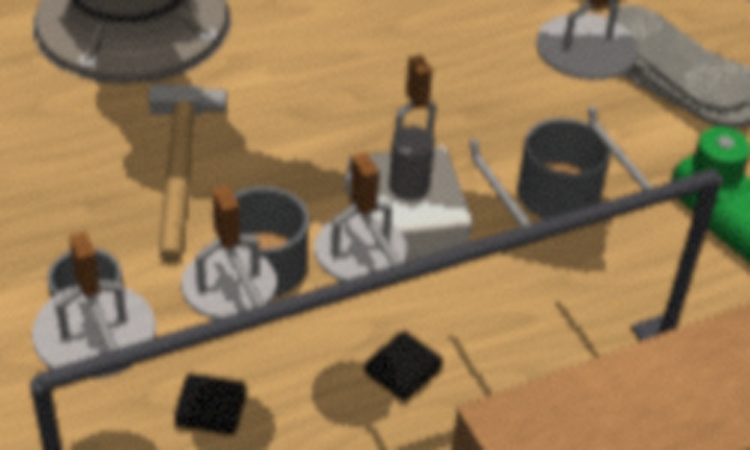

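Emit:
{"method": "servo_tool", "body": {
  "commands": [
    [0, 0, 0, 0, 1, -25, 1],
    [0, 0, 0, 0, 1, -55, 1],
    [0, 0, 0, 0, 1, -85, 1],
    [0, 0, 0, 0, 1, -105, 1],
    [0, 0, 0, 0, 1, -113, 1]
  ]
}}

```text
clock: 10.18
tcp_pos: [0.4548, 0.348, 0.1572]
orientation: [3.137, 0.038, -0.006]
contact_force: [-0.5, -0.3, -2.0]
grip_width: 0.0132
gripper_force: 60.1
```

Emit:
{"method": "servo_tool", "body": {
  "commands": [
    [0, 0, 0, 0, 0, -4, 1],
    [0, 0, 0, 0, 0, -8, 1],
    [0, 0, 0, 0, 0, -12, 1],
    [0, 0, 0, 0, 0, -15, 1],
    [0, 0, 0, 0, 0, -16, 1]
  ]
}}

```text
clock: 10.6
tcp_pos: [0.4555, 0.3513, 0.1453]
orientation: [-3.141, -0.041, -0.002]
contact_force: [-0.2, -0.5, -1.8]
grip_width: 0.013
gripper_force: 60.1
```

Emit:
{"method": "servo_tool", "body": {
  "commands": [
    [0, 0, 0, 0, 0, -2, 1],
    [0, 0, 0, 0, 0, -4, 1],
    [0, 0, 0, 0, 0, -4, 1],
    [0, 0, 0, 0, 0, -4, 1]
  ]
}}

```text
clock: 10.93
tcp_pos: [0.4555, 0.3519, 0.1434]
orientation: [-3.141, -0.042, -0.003]
contact_force: [-3.2, -3.7, 15.0]
grip_width: 0.013
gripper_force: 62.6
```

Emit:
{"method": "servo_tool", "body": {
  "commands": [
    [0, 0, 0, 0, 0, 1.5, 1],
    [0, 0, 0, 0, 0, 1.5, 0.7],
    [0, 0, 0, 0, 0, 1.5, 0.5],
    [0, 0, 0, 0, 0, 1.5, 0.4],
    [0, 0, 0, 0, 0, 1.5, 0.4]
  ]
}}

```text
clock: 11.35
tcp_pos: [0.4552, 0.3512, 0.1422]
orientation: [-3.141, -0.041, -0.0]
contact_force: [-0.7, -0.3, -0.3]
grip_width: 0.0514
gripper_force: 0.0
```

Emit:
{"method": "servo_tool", "body": {
  "commands": [
    [0, 0, 0, 0, 0, 15, 0.35],
    [0, 0, 0, 0, 0, 50, 0.35],
    [0, 0, 0, 0, 0, 90, 0.35],
    [0, 0, 0, 0, 0, 130, 0.35],
    [0, 0, 0, 0, 0, 170, 0.35]
  ]
}}

```text
clock: 11.77
tcp_pos: [0.4547, 0.351, 0.314]
orientation: [3.141, 0.042, -0.001]
contact_force: [0.4, 1.0, -0.3]
grip_width: 0.0556
gripper_force: 0.0
```

Emit:
{"method": "servo_tool", "body": {
  "commands": [
    [0, 0, 0, 15, -32, 10, 0.35],
    [0, 0, 0, 30, -64, 15, 0.35],
    [0, 0, 0, 45, -96, 15, 0.35],
    [0, 0, 0, 60, -128, 15, 0.35],
    [0, 0, 0, 75, -160, 15, 0.35]
  ]
}}

```text
clock: 12.18
tcp_pos: [0.5306, 0.1895, 0.3275]
orientation: [3.141, 0.042, 0.001]
contact_force: [0.2, -0.4, -0.7]
grip_width: 0.0557
gripper_force: 0.0
```

```bash
cat >> h.py <<'E'
def seated(x,y,h,R):
    im,d,ci=grab("top");S=pts(d,ci).reshape(-1,3)
    m=(np.hypot(S[:,0]-x,S[:,1]-y)<R+.012)&(abs(S[:,2]-h-.006)<.012);q=S[m]
    m2=np.hypot(q[:,0]-x,q[:,1]-y)<R-.004;g=q[m2&(abs(q[:,2]-h-.006)<.006)]
    A=np.c_[g[:,:2]-[x,y],np.ones(len(g))];c=np.linalg.lstsq(A,g[:,2],rcond=None)[0]
    print("seated plane tilt deg",np.degrees(c[:2]).round(2),"z",c[2].round(4),"circle",cv2.minEnclosingCircle((q[:,:2]*1000).astype(np.float32)),len(q))
E
python3 - <<'E'
from h import *
seated(.4555,.351,.07,.05); o=r.get_obs();print(o["tcp_pos"],o["orientation"])
look(POTS)
E
```

```text
seated plane tilt deg [ 0.04 -0.17] z 0.0757 circle ((455.2877197265625, 352.2779541015625), 50.38624572753906) 384
[0.5346021  0.18073239 0.32683723] [3.13659007e+00 2.53331586e-02 2.06585244e-03]
top pA (array([453.5, 357.4]), 286, np.float64(0.01))
top pB (array([446. ,  13.5]), 120, np.float64(0.0015))
top pC (array([ 453.9, -170.6]), 90, np.float64(0.0016))
top pD (array([ 440.7, -350. ]), 97, np.float64(0.0017))
scene pA (array([456.1, 347.9]), 358, np.float64(0.012))
scene pB (array([447.6,  13.6]), 103, np.float64(0.0021))
scene pC (array([ 455.2, -171. ]), 69, np.float64(0.002))
scene pD (array([ 442.2, -350.2]), 143, np.float64(0.0021))
```

Emit:
{"method": "servo_tool", "body": {
  "commands": [
    [0, 0, 0, 20, -35, 0, 0.35],
    [0, 0, 0, 40, -70, 0, 0.35],
    [0, 0, 0, 60, -105, 0, 0.35],
    [0, 0, 0, 80, -140, 0, 0.35],
    [0, 0, 0, 82, -146, 0, 0.35]
  ]
}}

```text
clock: 12.75
tcp_pos: [0.6149, 0.0378, 0.3263]
orientation: [3.138, 0.028, 0.0]
contact_force: [-0.3, -1.1, -0.0]
grip_width: 0.0552
gripper_force: 0.0
```

Emit:
{"method": "servo_tool", "body": {
  "commands": [
    [0, 0, 0, 0, 0, 0, 0.35],
    [0, 0, 0, 0, 0, -15, 0.35],
    [0, 0, 0, 0, 0, -30, 0.35],
    [0, 0, 0, 0, 0, -30, 0.35],
    [0, 0, 0, 0, 0, -30, 0.35]
  ]
}}

```text
clock: 13.17
tcp_pos: [0.6111, 0.0474, 0.2969]
orientation: [-3.141, -0.047, 0.003]
contact_force: [0.1, 0.2, 0.5]
grip_width: 0.0555
gripper_force: 0.0
```

Emit:
{"method": "servo_tool", "body": {
  "commands": [
    [0, 0, 0, 0, 0, 0, 0.35],
    [0, 0, 0, 0, 0, 0, 0.35]
  ]
}}

```text
clock: 13.33
tcp_pos: [0.6124, 0.0463, 0.2985]
orientation: [-3.141, -0.044, -0.003]
contact_force: [0.5, 0.4, 0.1]
grip_width: 0.0558
gripper_force: 0.0
```

Emit:
{"method": "servo_tool", "body": {
  "commands": [
    [0, 0, 0, 0, -1, -25, 0.35],
    [0, 0, 0, 0, -1, -50, 0.35],
    [0, 0, 0, 0, -1, -50, 0.5],
    [0, 0, 0, 0, -1, -50, 0.7],
    [0, 0, 0, 0, -1, -50, 0.9]
  ]
}}

```text
clock: 13.75
tcp_pos: [0.6129, 0.0446, 0.249]
orientation: [-3.141, -0.042, -0.003]
contact_force: [0.0, 0.7, 0.9]
grip_width: 0.0197
gripper_force: 0.0
```

Emit:
{"method": "servo_tool", "body": {
  "commands": [
    [0, 0, 0, 0, 0, 0, 1],
    [0, 0, 0, 0, 0, 0, 1],
    [0, 0, 0, 0, 0, 0, 1],
    [0, 0, 0, 0, 0, 0, 1]
  ]
}}

```text
clock: 14.08
tcp_pos: [0.6132, 0.0446, 0.2492]
orientation: [-3.141, -0.042, -0.005]
contact_force: [-0.6, 0.4, 6.5]
grip_width: 0.0129
gripper_force: 61.1
```

Emit:
{"method": "servo_tool", "body": {
  "commands": [
    [0, 0, 0, 0, 0, 8, 1],
    [0, 0, 0, 0, 0, 18, 1],
    [0, 0, 0, 0, 0, 27, 1],
    [0, 0, 0, 0, 0, 27, 1],
    [0, 0, 0, 0, 0, 27, 1]
  ]
}}

```text
clock: 14.5
tcp_pos: [0.6125, 0.0442, 0.2752]
orientation: [3.141, 0.041, 0.002]
contact_force: [0.2, -0.5, -2.6]
grip_width: 0.0132
gripper_force: 60.2
```

Emit:
{"method": "servo_tool", "body": {
  "commands": [
    [0, 0, 0, -20, -0.5, 0, 1],
    [0, 0, 0, -45, -1.2, 0, 1],
    [0, 0, 0, -75, -1.9, 0, 1],
    [0, 0, 0, -105, -2.7, 0, 1],
    [0, 0, 0, -120, -3, 0, 1]
  ]
}}

```text
clock: 14.92
tcp_pos: [0.4884, 0.0409, 0.2734]
orientation: [3.14, 0.042, -0.005]
contact_force: [-1.1, -0.7, -2.1]
grip_width: 0.013
gripper_force: 60.1
```

Emit:
{"method": "servo_tool", "body": {
  "commands": [
    [0, 0, 0, -10, -30, 0, 1],
    [0, 0, 0, -16, -62, 0, 1],
    [0, 0, 0, -22, -94, 0, 1],
    [0, 0, 0, -28, -126, 0, 1],
    [0, 0, 0, -34, -158, 0, 1]
  ]
}}

```text
clock: 15.33
tcp_pos: [0.4572, -0.1182, 0.2741]
orientation: [3.141, 0.042, -0.001]
contact_force: [1.1, 0.2, -2.4]
grip_width: 0.013
gripper_force: 60.1
```

Emit:
{"method": "servo_tool", "body": {
  "commands": [
    [0, 0, 0, -2, -25, 0, 1],
    [0, 0, 0, -4, -45, 0, 1],
    [0, 0, 0, -4, -54, 0, 1],
    [0, 0, 0, -4, -54, 0, 1],
    [0, 0, 0, -4, -54, 0, 1]
  ]
}}

```text
clock: 15.75
tcp_pos: [0.4542, -0.1699, 0.274]
orientation: [-3.14, -0.042, 0.001]
contact_force: [0.4, 0.2, -1.8]
grip_width: 0.0128
gripper_force: 60.1
```

```bash
python3 - <<'E'
from h import *
c=look(POTS,1,.04)
im=c["scene"][0]; cv2.imwrite("pics/s4c.png",cv2.resize(im[140:290,100:350],None,fx=3,fy=3,interpolation=cv2.INTER_CUBIC))
E
```

```text
top pA (array([454.6, 354.1]), 373, np.float64(0.0098))
top pB (array([445.8,  13.6]), 117, np.float64(0.0015))
top pC (array([ 453.5, -170.8]), 35, np.float64(0.0015))
top pD few 0
scene pA (array([455.1, 347.8]), 336, np.float64(0.0123))
scene pB (array([447.7,  13.1]), 109, np.float64(0.0027))
scene pC (array([ 455.4, -170.6]), 70, np.float64(0.0018))
scene pD (array([ 442.7, -350.1]), 150, np.float64(0.0021))
tcp [ 0.4545 -0.1689  0.2742] lid (array([ 456.1, -168.5]), 26, np.float64(0.0011)) ((455.55072021484375, -167.60586547851562), 41.94247055053711) 470 0.20554227320597807
```

Emit:
{"method": "servo_tool", "body": {
  "commands": [
    [0, 0, 0, 0, -0.5, -25, 1],
    [0, 0, 0, 0, -0.5, -55, 1],
    [0, 0, 0, 0, -0.5, -85, 1],
    [0, 0, 0, 0, -0.5, -110, 1],
    [0, 0, 0, 0, -0.5, -119, 1]
  ]
}}

```text
clock: 16.27
tcp_pos: [0.4522, -0.1691, 0.1522]
orientation: [-3.139, -0.046, 0.008]
contact_force: [-0.9, -1.0, -2.6]
grip_width: 0.0131
gripper_force: 60.0
```

Emit:
{"method": "servo_tool", "body": {
  "commands": [
    [0, 0, 0, 0, 0, -4, 1],
    [0, 0, 0, 0, 0, -8, 1],
    [0, 0, 0, 0, 0, -12, 1],
    [0, 0, 0, 0, 0, -14, 1],
    [0, 0, 0, 0, 0, -14, 1]
  ]
}}

```text
clock: 16.68
tcp_pos: [0.4546, -0.1714, 0.1419]
orientation: [3.141, 0.042, 0.002]
contact_force: [-0.7, -0.3, -1.6]
grip_width: 0.0132
gripper_force: 60.0
```

Emit:
{"method": "servo_tool", "body": {
  "commands": [
    [0, 0, 0, 0, 0, -2, 1],
    [0, 0, 0, 0, 0, -4, 1],
    [0, 0, 0, 0, 0, -6, 1],
    [0, 0, 0, 0, 0, -6, 1]
  ]
}}

```text
clock: 17.02
tcp_pos: [0.4553, -0.1717, 0.1385]
orientation: [3.14, 0.041, 0.003]
contact_force: [-9.4, 2.8, 28.6]
grip_width: 0.0132
gripper_force: 64.8
```

Emit:
{"method": "servo_tool", "body": {
  "commands": [
    [0, 0, 0, 0, 0, 3, 1],
    [0, 0, 0, 0, 0, 3, 0.7],
    [0, 0, 0, 0, 0, 3, 0.5],
    [0, 0, 0, 0, 0, 3, 0.4],
    [0, 0, 0, 0, 0, 3, 0.4]
  ]
}}

```text
clock: 17.43
tcp_pos: [0.4541, -0.1714, 0.1381]
orientation: [-3.141, -0.042, 0.0]
contact_force: [0.4, 0.4, 0.5]
grip_width: 0.0512
gripper_force: 0.0
```

Emit:
{"method": "servo_tool", "body": {
  "commands": [
    [0, 0, 0, 0, 0, 15, 0.35],
    [0, 0, 0, 0, 0, 50, 0.35],
    [0, 0, 0, 0, 0, 90, 0.35],
    [0, 0, 0, 0, 0, 130, 0.35],
    [0, 0, 0, 0, 0, 170, 0.35]
  ]
}}

```text
clock: 17.85
tcp_pos: [0.4536, -0.1711, 0.3098]
orientation: [-3.141, -0.042, 0.001]
contact_force: [0.6, -0.5, -0.2]
grip_width: 0.0555
gripper_force: 0.0
```

Emit:
{"method": "servo_tool", "body": {
  "commands": [
    [0, 0, 0, 32, 20, 10, 0.35],
    [0, 0, 0, 65, 40, 17, 0.35],
    [0, 0, 0, 97, 60, 17, 0.35],
    [0, 0, 0, 129, 80, 17, 0.35],
    [0, 0, 0, 157, 96, 17, 0.35]
  ]
}}

```text
clock: 18.27
tcp_pos: [0.6128, -0.0734, 0.325]
orientation: [-3.141, -0.043, -0.0]
contact_force: [-0.1, -0.2, 0.6]
grip_width: 0.0556
gripper_force: 0.0
```

Emit:
{"method": "servo_tool", "body": {
  "commands": [
    [0, 0, 0, 0, 0, 0, 0.35],
    [0, 0, 0, 0, 0, -15, 0.35],
    [0, 0, 0, 0, 0, -30, 0.35],
    [0, 0, 0, 0, 0, -30, 0.35],
    [0, 0, 0, 0, 0, -30, 0.35]
  ]
}}

```text
clock: 18.68
tcp_pos: [0.6104, -0.0756, 0.2944]
orientation: [-3.141, -0.041, 0.004]
contact_force: [0.4, -0.3, 0.6]
grip_width: 0.0555
gripper_force: 0.0
```

```bash
python3 - <<'E'
from h import *
seated(.455,-.171,.065,.04); print(r.get_obs()["tcp_pos"])
look({k:POTS[k] for k in("pB","pD")})
E
```

```text
seated plane tilt deg [0. 0.] z 0.0 circle ((0.0, 0.0), 0.0) 0
[ 0.61100789 -0.07564286  0.29545016]
top pB (array([446. ,  13.6]), 120, np.float64(0.0015))
top pD (array([ 441. , -349.9]), 95, np.float64(0.0016))
scene pB (array([447.9,  13.1]), 103, np.float64(0.0021))
scene pD (array([ 442.4, -350.3]), 149, np.float64(0.0021))
```

Emit:
{"method": "servo_tool", "body": {
  "commands": [
    [0, 0, 0, 0, 0.5, -25, 0.35],
    [0, 0, 0, 0, 0.5, -47, 0.35],
    [0, 0, 0, 0, 0.5, -47, 0.5],
    [0, 0, 0, 0, 0.5, -47, 0.7],
    [0, 0, 0, 0, 0.5, -47, 0.9]
  ]
}}

```text
clock: 19.25
tcp_pos: [0.612, -0.0749, 0.2501]
orientation: [3.141, 0.041, 0.004]
contact_force: [-0.1, -0.3, 0.3]
grip_width: 0.0198
gripper_force: 0.0
```

Emit:
{"method": "servo_tool", "body": {
  "commands": [
    [0, 0, 0, 0, 0, 0, 1],
    [0, 0, 0, 0, 0, 0, 1],
    [0, 0, 0, 0, 0, 0, 1],
    [0, 0, 0, 0, 0, 0, 1]
  ]
}}

```text
clock: 19.58
tcp_pos: [0.6123, -0.0751, 0.2502]
orientation: [3.141, 0.041, 0.005]
contact_force: [0.4, -1.0, 6.2]
grip_width: 0.0132
gripper_force: 61.3
```

Emit:
{"method": "servo_tool", "body": {
  "commands": [
    [0, 0, 0, 0, 0, 8, 1],
    [0, 0, 0, 0, 0, 18, 1],
    [0, 0, 0, 0, 0, 27, 1],
    [0, 0, 0, 0, 0, 27, 1],
    [0, 0, 0, 0, 0, 27, 1]
  ]
}}

```text
clock: 20.0
tcp_pos: [0.6115, -0.0747, 0.2762]
orientation: [3.141, 0.042, 0.002]
contact_force: [-0.2, -0.2, -2.7]
grip_width: 0.0131
gripper_force: 60.2
```

Emit:
{"method": "servo_tool", "body": {
  "commands": [
    [0, 0, 0, -20, -0.5, 0, 1],
    [0, 0, 0, -45, -1.2, 0, 1],
    [0, 0, 0, -75, -1.9, 0, 1],
    [0, 0, 0, -105, -2.7, 0, 1],
    [0, 0, 0, -120, -3, 10, 1]
  ]
}}

```text
clock: 20.42
tcp_pos: [0.4863, -0.0781, 0.2829]
orientation: [3.141, 0.041, -0.011]
contact_force: [-0.6, -0.6, -1.3]
grip_width: 0.0132
gripper_force: 60.1
```

Emit:
{"method": "servo_tool", "body": {
  "commands": [
    [0, 0, 0, -8, -30, 20, 1],
    [0, 0, 0, -15, -64, 20, 1],
    [0, 0, 0, -22, -98, 20, 1],
    [0, 0, 0, -29, -132, 20, 1],
    [0, 0, 0, -36, -166, 20, 1]
  ]
}}

```text
clock: 20.83
tcp_pos: [0.4542, -0.2452, 0.3052]
orientation: [3.141, 0.042, -0.0]
contact_force: [0.4, -0.0, -2.0]
grip_width: 0.0134
gripper_force: 60.1
```

Emit:
{"method": "servo_tool", "body": {
  "commands": [
    [0, 0, 0, -5, -34, 0, 1],
    [0, 0, 0, -10, -68, 0, 1],
    [0, 0, 0, -13, -95, 0, 1],
    [0, 0, 0, -14, -106, 0, 1],
    [0, 0, 0, -14, -106, 0, 1]
  ]
}}

```text
clock: 21.25
tcp_pos: [0.4395, -0.353, 0.3044]
orientation: [3.141, 0.033, -0.002]
contact_force: [-0.3, 0.2, -2.1]
grip_width: 0.0128
gripper_force: 60.2
```

```bash
python3 - <<'E'
from h import *
c=look({k:POTS[k] for k in("pB","pD","pC")},1,.04)
seated(.455,-.171,.065,.04)
a=c["scene"][0];b=c["top"][0]
a=cv2.resize(a[140:290,100:350],None,fx=1.6,fy=1.6,interpolation=cv2.INTER_CUBIC);b=cv2.resize(b[160:310,170:420],None,fx=1.6,fy=1.6,interpolation=cv2.INTER_CUBIC)
cv2.imwrite("pics/m5.png",np.hstack([a,b]))
E
```

```text
top pB (array([446. ,  13.6]), 117, np.float64(0.0016))
top pD (array([ 440.7, -349.7]), 62, np.float64(0.0014))
top pC (array([ 453.9, -174.3]), 191, np.float64(0.0073))
scene pB (array([448.1,  14.1]), 145, np.float64(0.0023))
scene pD (array([ 442.9, -350.1]), 159, np.float64(0.0021))
scene pC (array([ 454.5, -170.2]), 140, np.float64(0.0083))
tcp [ 0.4412 -0.3488  0.3047] lid (array([ 442. , -350.1]), 22, np.float64(0.0015)) ((439.888916015625, -349.6334228515625), 44.368595123291016) 530 0.23506936084864272
seated plane tilt deg [-0.2   0.47] z 0.0706 circle ((455.1144104003906, -171.9569854736328), 39.98467254638672) 355
```

View pics/m5.png

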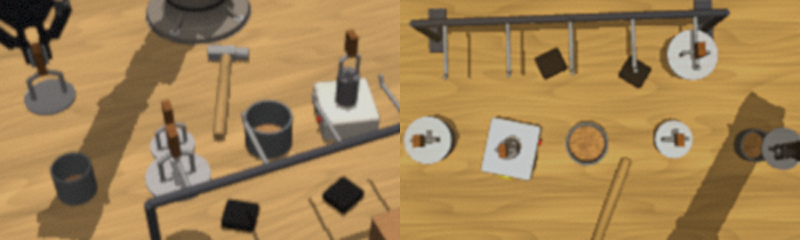

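Emit:
{"method": "servo_tool", "body": {
  "commands": [
    [0, 0, 0, 0, 0, -30, 1],
    [0, 0, 0, 0, 0, -65, 1],
    [0, 0, 0, 0, 0, -100, 1],
    [0, 0, 0, 0, 0, -130, 1],
    [0, 0, 0, 0, 0, -146, 1]
  ]
}}

```text
clock: 21.82
tcp_pos: [0.4401, -0.3464, 0.1559]
orientation: [-3.138, -0.047, 0.006]
contact_force: [-0.5, -0.7, -1.8]
grip_width: 0.013
gripper_force: 60.1
```

Emit:
{"method": "servo_tool", "body": {
  "commands": [
    [0, 0, 0, 0, 0, -3, 1],
    [0, 0, 0, 0, 0, -7, 1],
    [0, 0, 0, 0, 0, -11, 1],
    [0, 0, 0, 0, 0, -15, 1],
    [0, 0, 0, 0, 0, -17, 1]
  ]
}}

```text
clock: 22.23
tcp_pos: [0.4418, -0.35, 0.1431]
orientation: [3.14, 0.042, 0.002]
contact_force: [0.1, 0.3, -1.7]
grip_width: 0.0132
gripper_force: 60.1
```

Emit:
{"method": "servo_tool", "body": {
  "commands": [
    [0, 0, 0, 0, 0, -2, 1],
    [0, 0, 0, 0, 0, -4, 1],
    [0, 0, 0, 0, 0, -5, 1],
    [0, 0, 0, 0, 0, -5, 1]
  ]
}}

```text
clock: 22.57
tcp_pos: [0.4417, -0.3504, 0.1396]
orientation: [3.14, 0.041, 0.002]
contact_force: [-4.6, 2.6, 13.1]
grip_width: 0.013
gripper_force: 62.5
```

Emit:
{"method": "servo_tool", "body": {
  "commands": [
    [0, 0, 0, 0, 0, 2, 1],
    [0, 0, 0, 0, 0, 2, 0.7],
    [0, 0, 0, 0, 0, 2, 0.5],
    [0, 0, 0, 0, 0, 2, 0.4],
    [0, 0, 0, 0, 0, 2, 0.4]
  ]
}}

```text
clock: 22.98
tcp_pos: [0.4412, -0.3499, 0.1392]
orientation: [3.141, 0.042, 0.0]
contact_force: [-0.6, -0.6, -0.7]
grip_width: 0.0509
gripper_force: 0.0
```

Emit:
{"method": "servo_tool", "body": {
  "commands": [
    [0, 0, 0, 0, 0, 15, 0.35],
    [0, 0, 0, 0, 0, 50, 0.35],
    [0, 0, 0, 0, 0, 90, 0.35],
    [0, 0, 0, 0, 0, 130, 0.35],
    [0, 0, 0, 0, 0, 170, 0.35]
  ]
}}

```text
clock: 23.4
tcp_pos: [0.4408, -0.3496, 0.3109]
orientation: [-3.141, -0.042, 0.001]
contact_force: [1.1, -0.2, 0.0]
grip_width: 0.0554
gripper_force: 0.0
```

Emit:
{"method": "servo_tool", "body": {
  "commands": [
    [0, 0, 0, 30, 25, 10, 0.35],
    [0, 0, 0, 60, 50, 17, 0.35],
    [0, 0, 0, 90, 75, 17, 0.35],
    [0, 0, 0, 120, 103, 17, 0.35],
    [0, 0, 0, 150, 130, 17, 0.35]
  ]
}}

```text
clock: 23.82
tcp_pos: [0.5923, -0.2185, 0.3265]
orientation: [3.141, 0.041, 0.001]
contact_force: [0.5, -1.3, -0.1]
grip_width: 0.0554
gripper_force: 0.0
```

Emit:
{"method": "servo_tool", "body": {
  "commands": [
    [0, 0, 0, 20, 15, 0, 0.35],
    [0, 0, 0, 31, 26, -15, 0.35],
    [0, 0, 0, 31, 26, -30, 0.35],
    [0, 0, 0, 31, 26, -30, 0.35],
    [0, 0, 0, 31, 26, -30, 0.35]
  ]
}}

```text
clock: 24.23
tcp_pos: [0.6214, -0.1941, 0.2953]
orientation: [-3.141, -0.041, 0.004]
contact_force: [0.0, 0.3, 0.0]
grip_width: 0.0556
gripper_force: 0.0
```

```bash
python3 - <<'E'
from h import *
seated(.442,-.350,.065,.04); seated(.455,-.171,.065,.04);seated(.4555,.351,.07,.05);print(r.get_obs()["tcp_pos"])
look({k:POTS[k] for k in("pB",)})
E
```

```text
seated plane tilt deg [0. 0.] z 0.0 circle ((0.0, 0.0), 0.0) 0
seated plane tilt deg [ 0.01 -0.38] z 0.0709 circle ((455.40081787109375, -172.0704803466797), 40.01357650756836) 354
seated plane tilt deg [-0.07  0.54] z 0.0757 circle ((474.18731689453125, 344.2419128417969), 50.474056243896484) 540
[ 0.62214512 -0.1949794   0.2975196 ]
top pB (array([445.9,  13.6]), 118, np.float64(0.0015))
scene pB (array([447.8,  13.5]), 147, np.float64(0.0024))
```

Emit:
{"method": "servo_tool", "body": {
  "commands": [
    [0, 0, 0, 1, 0, -25, 0.35],
    [0, 0, 0, 1, 0, -48, 0.35],
    [0, 0, 0, 1, 0, -48, 0.5],
    [0, 0, 0, 1, 0, -48, 0.7],
    [0, 0, 0, 1, 0, -48, 0.9]
  ]
}}

```text
clock: 24.9
tcp_pos: [0.6238, -0.1942, 0.25]
orientation: [3.141, 0.041, 0.003]
contact_force: [-0.2, 0.0, 0.9]
grip_width: 0.0197
gripper_force: 0.0
```

Emit:
{"method": "servo_tool", "body": {
  "commands": [
    [0, 0, 0, 0, 0, 0, 1],
    [0, 0, 0, 0, 0, 0, 1],
    [0, 0, 0, 0, 0, 0, 1],
    [0, 0, 0, 0, 0, 0, 1]
  ]
}}

```text
clock: 25.23
tcp_pos: [0.6241, -0.1947, 0.2501]
orientation: [3.14, 0.041, 0.005]
contact_force: [-0.5, -2.0, 5.6]
grip_width: 0.0132
gripper_force: 61.2
```

Emit:
{"method": "servo_tool", "body": {
  "commands": [
    [0, 0, 0, 0, 0, 8, 1],
    [0, 0, 0, 0, 0, 18, 1],
    [0, 0, 0, 0, 0, 27, 1],
    [0, 0, 0, 0, 0, 27, 1],
    [0, 0, 0, 0, 0, 27, 1]
  ]
}}

```text
clock: 25.65
tcp_pos: [0.6235, -0.1936, 0.2762]
orientation: [3.141, 0.042, 0.002]
contact_force: [0.9, -0.4, -1.2]
grip_width: 0.0129
gripper_force: 60.2
```

Emit:
{"method": "servo_tool", "body": {
  "commands": [
    [0, 0, 0, -20, -0.5, 0, 1],
    [0, 0, 0, -45, -1.2, 0, 1],
    [0, 0, 0, -75, -1.9, 0, 1],
    [0, 0, 0, -105, -2.7, 0, 1],
    [0, 0, 0, -125, -3, 5, 1]
  ]
}}

```text
clock: 26.07
tcp_pos: [0.4945, -0.1968, 0.2787]
orientation: [-3.141, -0.04, 0.007]
contact_force: [-0.5, -0.1, -0.7]
grip_width: 0.0132
gripper_force: 60.1
```

Emit:
{"method": "servo_tool", "body": {
  "commands": [
    [0, 0, 0, -10, 30, 15, 1],
    [0, 0, 0, -18, 64, 15, 1],
    [0, 0, 0, -26, 98, 15, 1],
    [0, 0, 0, -34, 132, 15, 1],
    [0, 0, 0, -42, 166, 15, 1]
  ]
}}

```text
clock: 26.48
tcp_pos: [0.4551, -0.0294, 0.2951]
orientation: [3.141, 0.041, -0.0]
contact_force: [1.0, 1.4, -0.4]
grip_width: 0.0129
gripper_force: 60.2
```

Emit:
{"method": "servo_tool", "body": {
  "commands": [
    [0, 0, 0, -5, 25, 0, 1],
    [0, 0, 0, -9, 38, 0, 1],
    [0, 0, 0, -9.5, 44, 0, 1],
    [0, 0, 0, -9.5, 44, 0, 1],
    [0, 0, 0, -9.5, 44, 0, 1]
  ]
}}

```text
clock: 26.9
tcp_pos: [0.4467, 0.0123, 0.2951]
orientation: [3.141, 0.041, -0.0]
contact_force: [0.4, -0.3, -1.5]
grip_width: 0.0129
gripper_force: 60.1
```

```bash
python3 - <<'E'
from h import *
c=look({k:POTS[k] for k in("pB",)},1,.05)
seated(.442,-.350,.065,.04)
E
```

```text
top pB few 0
scene pB (array([448.1,  13.4]), 144, np.float64(0.002))
tcp [0.4468 0.0117 0.2951] lid (array([448.,  12.]), 29, np.float64(0.0015)) ((448.1268310546875, 14.617305755615234), 52.82686233520508) 650 0.2255456127723617
seated plane tilt deg [0.12 0.4 ] z 0.0708 circle ((440.8166198730469, -350.6838684082031), 40.85151290893555) 340
```

Emit:
{"method": "servo_tool", "body": {
  "commands": [
    [0, 0, 0, 0, 1, -30, 1],
    [0, 0, 0, 0, 1, -60, 1],
    [0, 0, 0, 0, 1, -95, 1],
    [0, 0, 0, 0, 1, -120, 1],
    [0, 0, 0, 0, 1, -132, 1]
  ]
}}

```text
clock: 27.47
tcp_pos: [0.4447, 0.0128, 0.16]
orientation: [3.141, 0.039, -0.008]
contact_force: [0.3, -0.3, -1.0]
grip_width: 0.0127
gripper_force: 60.0
```

Emit:
{"method": "servo_tool", "body": {
  "commands": [
    [0, 0, 0, 0, 0, -3, 1],
    [0, 0, 0, 0, 0, -7, 1],
    [0, 0, 0, 0, 0, -11, 1],
    [0, 0, 0, 0, 0, -14, 1],
    [0, 0, 0, 0, 0, -16, 1]
  ]
}}

```text
clock: 27.88
tcp_pos: [0.4472, 0.014, 0.1478]
orientation: [3.141, 0.041, 0.002]
contact_force: [-0.3, -0.0, -2.0]
grip_width: 0.013
gripper_force: 60.0
```

Emit:
{"method": "servo_tool", "body": {
  "commands": [
    [0, 0, 0, 0, 0, -2, 1],
    [0, 0, 0, 0, 0, -4, 1],
    [0, 0, 0, 0, 0, -5, 1],
    [0, 0, 0, 0, 0, -5, 1]
  ]
}}

```text
clock: 28.22
tcp_pos: [0.4476, 0.014, 0.1446]
orientation: [3.14, 0.041, 0.003]
contact_force: [-7.4, -1.3, 22.2]
grip_width: 0.0132
gripper_force: 63.6
```

Emit:
{"method": "servo_tool", "body": {
  "commands": [
    [0, 0, 0, 0, 0, 2.5, 1],
    [0, 0, 0, 0, 0, 2.5, 0.7],
    [0, 0, 0, 0, 0, 2.5, 0.5],
    [0, 0, 0, 0, 0, 2.5, 0.4],
    [0, 0, 0, 0, 0, 2.5, 0.4]
  ]
}}

```text
clock: 28.63
tcp_pos: [0.4466, 0.0142, 0.1446]
orientation: [-3.141, -0.042, 0.0]
contact_force: [-1.1, 0.4, -1.0]
grip_width: 0.0511
gripper_force: 0.0
```

Emit:
{"method": "servo_tool", "body": {
  "commands": [
    [0, 0, 0, 0, 0, 15, 0.35],
    [0, 0, 0, 0, 0, 50, 0.35],
    [0, 0, 0, 0, 0, 90, 0.35],
    [0, 0, 0, 0, 0, 130, 0.35],
    [0, 0, 0, 0, 0, 170, 0.35]
  ]
}}

```text
clock: 29.05
tcp_pos: [0.446, 0.0143, 0.3164]
orientation: [-3.141, -0.042, 0.001]
contact_force: [2.2, 0.1, 0.1]
grip_width: 0.0558
gripper_force: 0.0
```

Emit:
{"method": "servo_tool", "body": {
  "commands": [
    [0, 0, 0, 5, -35, 10, 0.3],
    [0, 0, 0, 10, -70, 15, 0.3],
    [0, 0, 0, 15, -105, 15, 0.3],
    [0, 0, 0, 20, -140, 15, 0.3],
    [0, 0, 0, 25, -175, 15, 0.3]
  ]
}}

```text
clock: 29.47
tcp_pos: [0.4715, -0.1626, 0.3299]
orientation: [3.141, 0.042, 0.0]
contact_force: [0.9, 1.0, 0.7]
grip_width: 0.0602
gripper_force: 0.0
```

Emit:
{"method": "servo_tool", "body": {
  "commands": [
    [0, 0, 0, 0, -35, 0, 0.3],
    [0, 0, 0, 0, -70, 0, 0.3],
    [0, 0, 0, 0, -90, 0, 0.3],
    [0, 0, 0, 0, -90, 0, 0.3],
    [0, 0, 0, 0, -90, 0, 0.3]
  ]
}}

```text
clock: 29.88
tcp_pos: [0.4712, -0.2519, 0.3291]
orientation: [-3.141, -0.037, 0.002]
contact_force: [-0.8, 0.7, -0.1]
grip_width: 0.0596
gripper_force: 0.0
```

```bash
python3 - <<'E'
from h import *
for a in((.442,-.350,.065,.04),(.455,-.171,.065,.04),(.447,.0135,.07,.05),(.474,.344,.07,.05)): seated(*a)
c=look({})
a=c["scene"][0];b=c["top"][0]
a=cv2.resize(a[130:300,80:480],None,fx=1.75,fy=1.75,interpolation=cv2.INTER_CUBIC);b=cv2.resize(b[150:310,100:500],None,fx=1.75,fy=1.75,interpolation=cv2.INTER_CUBIC)
cv2.imwrite("pics/m6.png",np.vstack([a,b]))
P=c["scene"][1];k=np.hypot(P[:,0]-.436,P[:,1]-.177)<.03;z=P[:,2]
print("sleeve",fitr(P[k&(z>.06)&(z<.105)],.022,[.436,.177]),np.median(z[k&(z>.108)&(z<.125)]))
E
```

```text
seated plane tilt deg [2.95 0.5 ] z 0.0716 circle ((425.14434814453125, -325.3308410644531), 25.0574951171875) 57
seated plane tilt deg [0.17 0.15] z 0.0707 circle ((455.50152587890625, -172.0770263671875), 40.01972198486328) 354
seated plane tilt deg [0.14 0.14] z 0.0757 circle ((446.8369140625, 13.573140144348145), 49.6630973815918) 608
seated plane tilt deg [-0.2 -0. ] z 0.0757 circle ((474.8267822265625, 344.240234375), 50.49772644042969) 591
sleeve (array([436.2, 178.8]), 149, np.float64(0.0016)) 0.11486877297798137
```

View pics/m6.png

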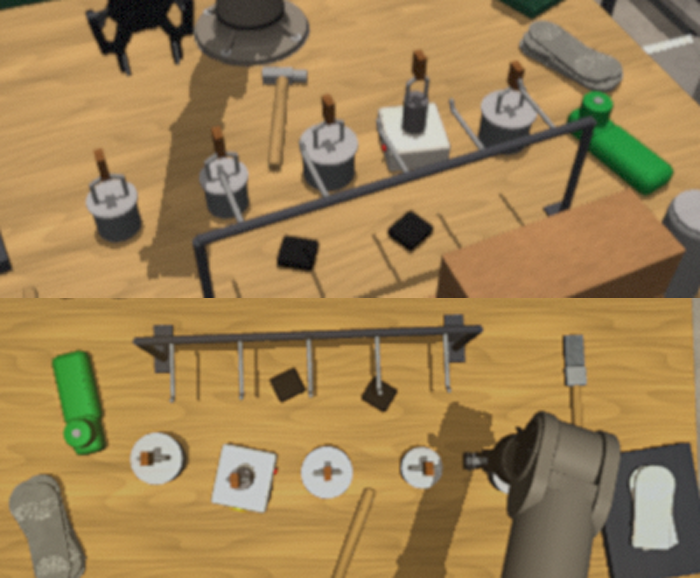

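```bash
python3 -c "
from bench import r
print(r.hand_in())"
```

```text
the job is handed in; nothing more can be done
None
```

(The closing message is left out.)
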